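# Load the drum dryer and key in its programme

### The arm

A 6-joint arm with a two-finger parallel gripper is mounted at the origin on the work surface. World frame = base frame: x ahead of the robot, y to its left, z up, the work surface at z = 0. Lengths are in mm, angles in rad, forces in N, time in s.
With the tool pointing down it reaches from about 400 to 825 mm from the base axis. Payload 7 kg.
Tool frame: the origin (TCP) lies between the finger pads; the fingertips stand 25 mm ahead of it and the grasp point (between the pads) lies 6 mm ahead of it (bot.finger_overhang is the distance from the TCP to the fingertips, in mm); z points along the fingers, y is the direction in which the jaws open and shut (so a half turn about z gives the same grasp; the last joint's range is limited). The gripper opens to 85 mm and grips with 20 to 120 N. Pads are 22 mm wide; open, the fingers measure 114 mm over their backs; the gripper's body (76 mm by 85 mm) begins 54 mm behind the grasp point. The pads swing forward as they close: fully open they stand 13 mm farther back than shut.
Start: joints at [1.456, 0.359, 0.012, 0, -1.224, -0.288], TCP at [264.603, 620.951, 256.302] pointing down, gripper open.
Joint ranges: [-3.07, 3.07], [-1.43, 2.12], [-1.02, 1.25], [-3.03, 1.67], [-3.05, -0], [-3.03, 3.03]. Speed limits (rad/s): [2.39, 2.39, 3.01, 3.14, 3.14, 3.14].

### API

Orientations are given as a unit quaternion [x, y, z, w].
In Python, from workcell import bot gives the robot as it stands.
- The arm moves only by the tool send_rows, never from a script. Its argument "rows" is a list of rows, each an object of numbers: "x", "y", "z": the shift along the world's x, y, z in m; "wx", "wy", "wz": the turn, a rotation vector about the world's x, y, z in rad; "gripper": the finger opening in m, from 0 to 0.0854. A call has 1 to 8 rows; each row shifts and turns the commanded pose from where the row before left it; what a row does not reach is not made up. A row lasts 1/8 s, in which the tool goes at most 62.5 mm and 10.7 degrees, less where a joint would pass 70% of its speed; a pose out of reach is approached as far as the arm can. A call with a gripper value outside its range is refused whole. The fingers move at their own pace and stop on an object; "newtons" is the grip in N (left out, the last holds). Time passes only in rows, so rows that do not move let the fingers close. It gives the time, the measured TCP pose, the force and the opening at its end, in the units of the state.
- bot.get_obs(): the state, without advancing time (a new reading comes with each control period).
- bot.get_image(name): name is "scene" or "top" or "wrist"; returns a dict with "img" (400x640x3 uint8, blue, green, red), "fx", "fy", "cx", "cy" (pixels), "rvec" (rotation vector, rad) and "tvec" (3), from world to camera coordinates, as OpenCV has them. Camera axes: x right, y down, z forward; pixel columns grow to the right and rows downward; lengths in mm; the calibration is good to about 2 mm. A picture is of the moment at which its call begins. There is no depth.
- bot.job_done(): hands the job in, once; it reports no verdict.
The state is a dict: "clock": time; "joint_positions": joint angles; "qd": joint speeds; "joint_torque": joint torques, N m; "ee_pos": TCP position; "ee_rot": TCP orientation; "wrist_force": force on the tool from outside, world axes, zero at the start; "torque": the same for the moment, N m; "opening": finger opening in mm.
Only numpy, scipy, OpenCV 4.12 (cv2) and the standard library are available. Lean on these libraries where they do the work, as an engineer would, in place of code of your own. Each camera call takes 0.05 s, during which the arm holds its last target. There are 200 camera calls.

### The job

Stand every small red toy drum upright in a pocket of the aluminium drying tray, one to a pocket (any pocket will do). When all are in, key the programme into the grey controller, one key at a time, each pushed fully down and let fully up again before the next: white, yellow, yellow a second time, then green. Never press the red stop key, leave the big drum, basin, brush and tin where they are, and finish with every drum still standing in its pocket.

Things in the scene. Friction and masses are not known exactly. Their poses are not given: they have to be found in the camera images.
- drum1: toy drum, a squat cylinder 60 mm in diameter and 50 mm high, 70 to 140 g, red shell with white rims and pale skins, both ends alike; origin at its centre (25 mm over its underside), z along the drum's axis; may be absent
- drum2: toy drum, a squat cylinder 60 mm in diameter and 50 mm high, 70 to 140 g, red shell with white rims and pale skins, both ends alike; origin at its centre (25 mm over its underside), z along the drum's axis; may be absent
- drum3: toy drum, a squat cylinder 60 mm in diameter and 50 mm high, 70 to 140 g, red shell with white rims and pale skins, both ends alike; origin at its centre (25 mm over its underside), z along the drum's axis; may be absent
- drum4: toy drum, a squat cylinder 60 mm in diameter and 50 mm high, 70 to 140 g, red shell with white rims and pale skins, both ends alike; origin at its centre (25 mm over its underside), z along the drum's axis; may be absent
- drum5: toy drum, a squat cylinder 60 mm in diameter and 50 mm high, 70 to 140 g, red shell with white rims and pale skins, both ends alike; origin at its centre (25 mm over its underside), z along the drum's axis; may be absent
- tray: fixed aluminium drying tray, 198 mm (x) by 296 mm (y), 16 mm thick; origin at the centre of its underside, z up. Six square pockets 72 by 72 mm, 10 mm deep (pocket floor 6 mm over the table), at x = -49 and +49 mm, y = -98, 0 and +98 mm in its frame; the tray is yawed up to 0.2 rad
- tray_hole0 (a point): centre of a tray pocket, at the level of the tray's top face (16 mm over the table, 10 mm over the pocket floor)
- tray_hole1 (a point): centre of a tray pocket, at the level of the tray's top face (16 mm over the table, 10 mm over the pocket floor)
- tray_hole2 (a point): centre of a tray pocket, at the level of the tray's top face (16 mm over the table, 10 mm over the pocket floor)
- tray_hole3 (a point): centre of a tray pocket, at the level of the tray's top face (16 mm over the table, 10 mm over the pocket floor)
- tray_hole4 (a point): centre of a tray pocket, at the level of the tray's top face (16 mm over the table, 10 mm over the pocket floor)
- tray_hole5 (a point): centre of a tray pocket, at the level of the tray's top face (16 mm over the table, 10 mm over the pocket floor)
- white_top (a point): centre of the top face of the white key (wake key), 34 mm in diameter, about 50 mm over the table when up (its collar, 50 mm in diameter, is 42 mm over the table); moves down with the key. The four keys stand in a 2 by 2 square, 60 mm apart, in places that vary, on a fixed grey controller box 205 by 150 mm and 30 mm high
- yellow_top (a point): centre of the top face of the yellow key (time key), 34 mm in diameter, about 50 mm over the table when up (its collar, 50 mm in diameter, is 42 mm over the table); moves down with the key. The four keys stand in a 2 by 2 square, 60 mm apart, in places that vary, on a fixed grey controller box 205 by 150 mm and 30 mm high
- green_top (a point): centre of the top face of the green key (start key), 34 mm in diameter, about 50 mm over the table when up (its collar, 50 mm in diameter, is 42 mm over the table); moves down with the key. The four keys stand in a 2 by 2 square, 60 mm apart, in places that vary, on a fixed grey controller box 205 by 150 mm and 30 mm high
- red_top (a point): centre of the top face of the red key (stop key, not to be pressed), 34 mm in diameter, about 50 mm over the table when up (its collar, 50 mm in diameter, is 42 mm over the table); moves down with the key. The four keys stand in a 2 by 2 square, 60 mm apart, in places that vary, on a fixed grey controller box 205 by 150 mm and 30 mm high
- white (a joint): travel of the white key (m): 0 up, 0.008 fully down; springs back; 1.8 N starts it moving, 6 N holds it fully down
- yellow (a joint): travel of the yellow key (m): 0 up, 0.008 fully down; springs back; 1.8 N starts it moving, 6 N holds it fully down
- green (a joint): travel of the green key (m): 0 up, 0.008 fully down; springs back; 1.8 N starts it moving, 6 N holds it fully down
- red (a joint): travel of the red key (m): 0 up, 0.008 fully down; springs back; 1.8 N starts it moving, 6 N holds it fully down
- bigdrum: bystander: finished big drum 130 mm in diameter, 75 mm high, on the far side; origin at its underside
- basin: bystander: red paint basin (empty), 130 mm across, 45 mm high, left of the tray; origin at its underside
- brush: bystander: brush 190 mm long lying left of the tray; origin at its underside
- tin: bystander: closed tin 80 mm in diameter, 100 mm high, at the right; origin at its underside

How it is judged (in metres and radians):
On the way, in this order (a step that is already met when the one before it is completed fails the run):
1. every drum stands in a tray pocket (z of drum1 in the frame of tray between 0.027 and 0.035 m and x of drum1 in the frame of tray between -0.095 and 0.095 m and y of drum1 in the frame of tray between -0.144 and 0.144 m and angle between the z axis of each of drum1, drum2, drum3, drum4, drum5 and the z axis of tray, either way round below 0.12 rad and linear speed of each of drum1, drum2, drum3, drum4, drum5 below 0.03 m/s and z of drum2 in the frame of tray between 0.027 and 0.035 m and x of drum2 in the frame of tray between -0.095 and 0.095 m and y of drum2 in the frame of tray between -0.144 and 0.144 m and z of drum3 in the frame of tray between 0.027 and 0.035 m and x of drum3 in the frame of tray between -0.095 and 0.095 m and y of drum3 in the frame of tray between -0.144 and 0.144 m and z of drum4 in the frame of tray between 0.027 and 0.035 m and x of drum4 in the frame of tray between -0.095 and 0.095 m and y of drum4 in the frame of tray between -0.144 and 0.144 m and z of drum5 in the frame of tray between 0.027 and 0.035 m and x of drum5 in the frame of tray between -0.095 and 0.095 m and y of drum5 in the frame of tray between -0.144 and 0.144 m), for 0.2 s.
2. the white key is pressed down, all others up (value of joint white above 0.005 m and value of joint each of yellow, green, red below 0.0015 m), for 0.05 s.
3. the yellow key is pressed down, all others up (value of joint yellow above 0.005 m and value of joint each of white, green, red below 0.0015 m), for 0.05 s.
4. the yellow key is let up again (value of joint yellow below 0.0015 m), for 0.05 s.
5. the yellow key is pressed down a second time, all others up (all of step 3), for 0.05 s.
6. the green key is pressed down, all others up (value of joint green above 0.005 m and value of joint each of white, yellow, red below 0.0015 m), for 0.05 s.
At the end, for the whole second after the job is handed in: every drum present stands upright (within 0.12 rad), still, on the floor of a tray pocket (its underside less than 4 mm above that floor), and all four keys are up (within 1.5 mm) (all of step 1 and value of joint each of white, yellow, green, red below 0.0015 m); the robot touches nothing.
It fails at once if the red stop key is pressed (over 3 mm) (value of joint red above 0.003 m).
It fails at once if two keys are down at once (over 3 mm) (value of joint each of white, yellow above 0.003 m or value of joint each of white, green above 0.003 m or value of joint each of white, red above 0.003 m or value of joint each of yellow, green above 0.003 m or value of joint each of yellow, red above 0.003 m or value of joint each of green, red above 0.003 m).
It fails at once if a bystander (big drum, basin, brush or tin) is shifted by over 4 cm (distance of any of bigdrum, basin, brush, tin from where it was at the start of the episode above 0.04 m).
Of drum1, drum2, drum3, drum4, drum5 only 3 to 5 are there at a start; the rules pass over those that are not, and their reading is None.
At some moment in a run one of drum1, drum2, drum3, drum4, drum5 may be knocked a few centimetres aside while the robot is not near it.
It also fails if it takes over 210 s, if anything falls off the work surface, if the arm or the gripper's body presses on something with over 40 N, if the wrist force passes 120 N, or if a joint passes its speed limit or range.

## Working session

There is one attempt and no reset: what is moved stays moved. The work goes in short steps, Python scripts to look and compute and a tool call to move; the robot and the scene stay as the last step left them, time stands still between calls to the robot, and variables do not carry over. Pictures are saved under pics/ and viewed, about 12 in all and at most 16, crops included, and the job is handed in when it is done.

Besides the shell and the picture viewer there is one more tool, called in YAML: its name, and indented under it one key for each argument. send_rows: Moves the arm, as the interface text tells. Its arguments: {"type":"object","properties":{"rows":{"type":"array"},"newtons":{"type":"number"}},"required":["rows"]}

```bash
mkdir -p pics; ls
python3 - <<'E'
from workcell import bot
import cv2
o=bot.get_obs(); print(o['clock'],o['ee_pos'],o['ee_rot'],o['opening'])
for n in('top','scene'):
    d=bot.get_image(n); cv2.imwrite(f'pics/{n}0.png',d['img']); print(n,{k:d[k] for k in d if k!='img'})
E
```

```text
pics
0.0 [264.44982252 620.5689319  255.39551506] [ 9.79771906e-01 -2.00115878e-01 -9.08708975e-05  8.00088128e-04] 84.88789621410548
top {'fx': 401.76107488919826, 'fy': 401.76107488919826, 'cx': 319.0750060468806, 'cy': 201.29317225618593, 'rvec': array([ 2.15728036, -2.05179335,  0.22600998]), 'tvec': array([ -47.57856753,  583.85018202, 1169.8988318 ])}
scene {'fx': 375.23137601820986, 'fy': 375.23137601820986, 'cx': 320.29001792541, 'cy': 200.87957065799884, 'rvec': array([ 1.00308416,  2.70802523, -0.72383643]), 'tvec': array([ 447.41904945, -292.72644233, 1724.90866923])}
```

View pics/top0.png

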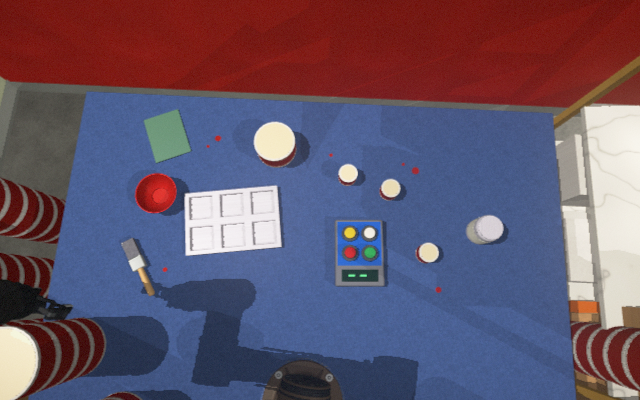

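View pics/scene0.png

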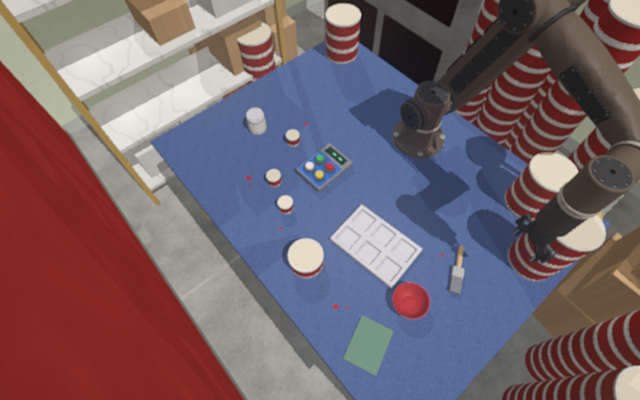

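The top view shows three upright drums at about (348,175), (391,189) and (428,253). The tray is at about (232,220), and the keys are yellow (350,233), white (370,233), red (350,253) and green (370,253). The scene view also shows three drums. Next I'll measure their positions.

```bash
cat > h.py <<'E'
import numpy as np, cv2
from workcell import bot
def ray(d,uv,z):
    R=cv2.Rodrigues(d['rvec'])[0]; c=-R.T@d['tvec']
    uv=np.atleast_2d(np.array(uv,float)); v=np.c_[(uv[:,0]-d['cx'])/d['fx'],(uv[:,1]-d['cy'])/d['fy'],np.ones(len(uv))]@R
    return (c+v*((z-c[2])/v[:,2])[:,None])[:,:2]
def proj(d,P): 
    R=cv2.Rodrigues(d['rvec'])[0]; q=np.atleast_2d(P)@R.T+d['tvec']
    return q[:,:2]/q[:,2:]*[d['fx'],d['fy']]+[d['cx'],d['cy']]
def rect(d,x0,x1,y0,y1,z,s=2.):
    "orthorectified plane z, s px/mm; u right=-y, v down=-x"
    C=np.array([[x1,y1],[x1,y0],[x0,y0],[x0,y1]],float)
    src=proj(d,np.c_[C,np.full(4,z)]).astype(np.float32)
    dst=np.float32([[0,0],[(y1-y0)*s,0],[(y1-y0)*s,(x1-x0)*s],[0,(x1-x0)*s]])
    return cv2.warpPerspective(d['img'],cv2.getPerspectiveTransform(src,dst),(int((y1-y0)*s),int((x1-x0)*s)),flags=cv2.INTER_CUBIC)
def blob(d,uv,z,r,f):
    "refine centroid of mask f(hsv) in disc r px about uv"
    h=cv2.cvtColor(d['img'],cv2.COLOR_BGR2HSV).astype(int); m=f(h)
    V,U=np.nonzero(m); k=np.hypot(U-uv[0],V-uv[1])<r
    p=np.c_[U,V][k]; 
    A=ray(d,p,z); return p.mean(0).round(1),A.mean(0).round(1),np.ptp(A,axis=0).round(0),k.sum()
pale=lambda h:(h[...,2]>150)&(h[...,1]<75)
E
python3 - <<'E'
from h import *
d=bot.get_image('top')
for n,uv in dict(A=(348,175),B=(391,189),C=(428,253)).items(): print(n,blob(d,uv,50,13,pale))
k={'yel':((350,233),lambda h:(abs(h[...,0]-26)<7)&(h[...,1]>150)&(h[...,2]>90)),'whi':((370,233),lambda h:(h[...,1]<70)&(h[...,2]>140)),'red':((350,253),lambda h:((h[...,0]<8)|(h[...,0]>172))&(h[...,1]>130)),'gre':((370,253),lambda h:(abs(h[...,0]-65)<18)&(h[...,1]>120))}
for n,(uv,f) in k.items(): print(n,blob(d,uv,50,9,f))
for n,uv in dict(big=(274,140),basin=(156,193),tin=(490,228)).items(): print(n,ray(d,uv,60))
print('tray c',ray(d,(232,220),16),'brush',ray(d,[(128,240),(150,293)],10))
cv2.imwrite('pics/tray.png',rect(d,440,760,60,480,16,1.8))
E
```

```text
A (array([347.6, 172.6]), array([ 685.8, -103.3]), array([57., 60.]), np.int64(291))
B (array([390.2, 187.4]), array([ 644.2, -238.3]), array([59., 60.]), np.int64(287))
C (array([428.2, 251.9]), array([ 448.8, -355.3]), array([58., 66.]), np.int64(319))
yel (array([349.6, 232.5]), array([ 495.8, -116.2]), array([28., 31.]), np.int64(90))
whi (array([369. , 232.3]), array([ 499.2, -175.3]), array([31., 31.]), np.int64(101))
red (array([349.9, 252.1]), array([ 436.3, -119. ]), array([31., 31.]), np.int64(99))
gre (array([369.7, 252.1]), array([ 439.2, -178.9]), array([31., 30.]), np.int64(97))
big [[778.85915003 135.18707929]]
basin [[587.17333564 486.5675027 ]]
tin [[ 529.46406529 -541.02515751]]
tray c [[521.75848627 253.79381383]] brush [[442.96545804 574.75849488]
 [285.21245126 483.11648864]]
```

View pics/tray.png

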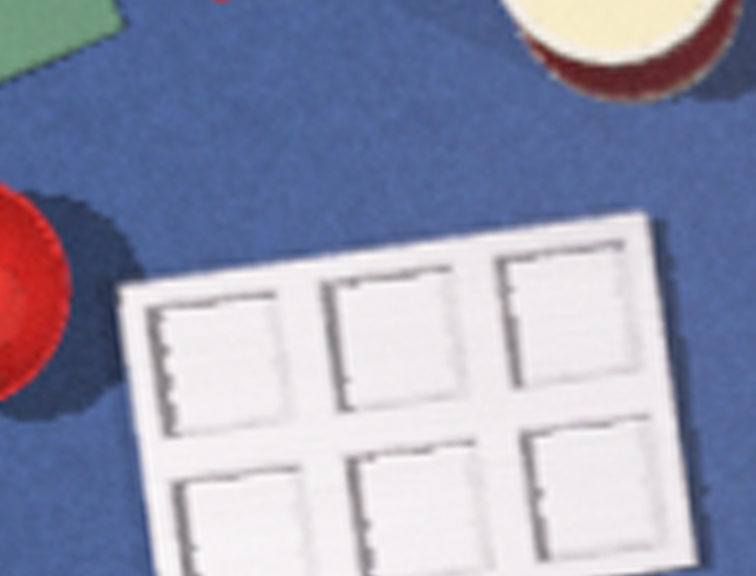

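The tray fits at 294.6 x 197 mm, centred on (523.5, 253) with yaw 0.145. The key spacing comes out at 59–60 mm and the drum tops at about 60 mm. I'm moving above drum A and turning the jaws to line up with the tray.

send_rows:
  rows:
    - {"x":0.026,"y":-0.045,"wz":0.137,"gripper":0.085}
    - {"x":0.026,"y":-0.045,"wz":0.137,"gripper":0.085}
    - {"x":0.026,"y":-0.045,"wz":0.137}
    - {"x":0.026,"y":-0.045,"wz":0.137}
    - {"x":0.026,"y":-0.045}
    - {"x":0.026,"y":-0.045}
    - {"x":0.026,"y":-0.045}
    - {"x":0.026,"y":-0.045}

```text
invalid input
```

send_rows:
  rows:
    - {"x":0.026,"y":-0.045}
    - {"x":0.026,"y":-0.045}
    - {"x":0.026,"y":-0.045}
    - {"x":0.026,"y":-0.045}
    - {"x":0.026,"y":-0.045}
    - {"x":0.026,"y":-0.045}
    - {"x":0.026,"y":-0.045}
    - {"x":0,"y":0}

```text
invalid input
```

```bash
cat >> h.py <<'E'
def st():
    o=bot.get_obs(); from scipy.spatial.transform import Rotation as R
    M=R.from_quat(o['ee_rot']).as_matrix()
    print('t',round(o['clock'],2),'p',o['ee_pos'].round(1),'yaw',round(np.arctan2(M[1,0],M[0,0]),3),'tilt',M[:2,2].round(3),'open',round(o['opening'],1),'F',np.round(o['wrist_force'],1))
    return o['ee_pos']
def drum(d,xy,z=50,r=45):
    "circle-fit of pale top at height z near xy (world)"
    m=pale(cv2.cvtColor(d['img'],cv2.COLOR_BGR2HSV).astype(int)).astype(np.uint8)
    n,L,S,C=cv2.connectedComponentsWithStats(m); best=None
    for i in range(1,n):
        if S[i,4]<60: continue
        c,_=cv2.findContours((L==i).astype(np.uint8),cv2.RETR_EXTERNAL,cv2.CHAIN_APPROX_NONE)
        P=ray(d,max(c,key=len)[:,0],z).astype(np.float32); q,rad=cv2.minEnclosingCircle(P)
        print('  cand',np.round(q,1),'r',round(rad,1)) if np.hypot(*(np.array(q)-xy))<r and 22<rad<38 else None
E
python3 - <<'E'
from h import *
p=st(); d=bot.get_image('wrist'); cv2.imwrite('pics/w1.png',d['img']); print(proj(d,[[686,-103,50],[p[0],p[1],50]]).round())
drum(d,(686,-103)); t=bot.get_image('top')
for q in [(686,-103),(644,-238),(449,-355)]: drum(t,q)
E
```

```text
t 0.15 p [264.5 620.7 255.6] yaw -0.403 tilt [-0.    -0.001] open 86.0 F [-0.4 -0.3  0.3]
[[ 1295. -1092.]
 [  325.   186.]]
  cand [ 685.9 -103.2] r 30.8
  cand [ 644.4 -238.5] r 30.5
  cand [ 448.7 -355.2] r 30.8
```

View pics/w1.png

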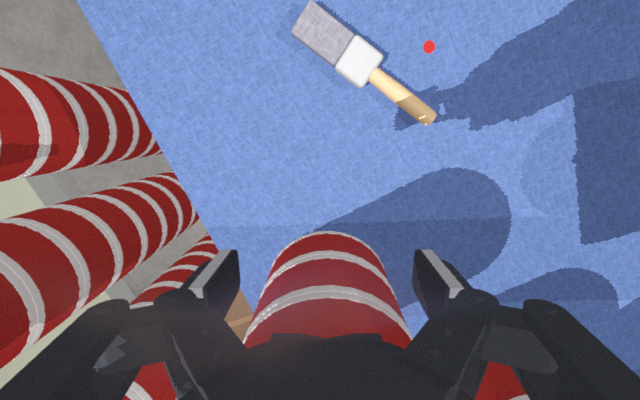

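The wrist picture shows the brush at about (370,70) and a large striped drum off the table. The move was refused, so I'll retry with every field filled in.

send_rows:
  rows:
    - {"x":0.026,"y":-0.045,"z":0,"wx":0,"wy":0,"wz":0.137,"gripper":0.085}
    - {"x":0.026,"y":-0.045,"z":0,"wx":0,"wy":0,"wz":0.137,"gripper":0.085}
  newtons: 40

```text
clock: 0.5
ee_pos: [316.7, 530.0, 255.7]
ee_rot: [0.998, -0.062, -0.0, 0.0]
wrist_force: [2.1, 0.4, 0.4]
opening: 84.8
```

send_rows:
  rows:
    - {"x":0.0264,"y":-0.0452,"z":0,"wx":0,"wy":0,"wz":0.09,"gripper":0.085}
    - {"x":0.0264,"y":-0.0452,"z":0,"wx":0,"wy":0,"wz":0.09,"gripper":0.085}
    - {"x":0.0264,"y":-0.0452,"z":0,"wx":0,"wy":0,"wz":0.09,"gripper":0.085}
    - {"x":0.0264,"y":-0.0452,"z":0,"wx":0,"wy":0,"wz":0,"gripper":0.085}
    - {"x":0.0264,"y":-0.0452,"z":0,"wx":0,"wy":0,"wz":0,"gripper":0.085}
    - {"x":0.0264,"y":-0.0452,"z":0,"wx":0,"wy":0,"wz":0,"gripper":0.085}
    - {"x":0.0264,"y":-0.0452,"z":0,"wx":0,"wy":0,"wz":0,"gripper":0.085}
    - {"x":0.0264,"y":-0.0452,"z":0,"wx":0,"wy":0,"wz":0,"gripper":0.085}

```text
clock: 1.5
ee_pos: [528.4, 167.8, 256.5]
ee_rot: [0.998, 0.071, 0.0, -0.0]
wrist_force: [-1.0, 1.0, -0.1]
opening: 85.0
```

send_rows:
  rows:
    - {"x":0.0264,"y":-0.0452,"z":0,"wx":0,"wy":0,"wz":0,"gripper":0.085}
    - {"x":0.0264,"y":-0.0452,"z":0,"wx":0,"wy":0,"wz":0,"gripper":0.085}
    - {"x":0.0264,"y":-0.0452,"z":0,"wx":0,"wy":0,"wz":0,"gripper":0.085}
    - {"x":0.0264,"y":-0.0452,"z":0,"wx":0,"wy":0,"wz":0,"gripper":0.085}
    - {"x":0.0264,"y":-0.0452,"z":0,"wx":0,"wy":0,"wz":0,"gripper":0.085}
    - {"x":0.0264,"y":-0.0452,"z":0,"wx":0,"wy":0,"wz":0,"gripper":0.085}
    - {"x":0,"y":0,"z":-0.04,"wx":0,"wy":0,"wz":0,"gripper":0.085}
    - {"x":0,"y":0,"z":-0.04,"wx":0,"wy":0,"wz":0,"gripper":0.085}

```text
clock: 2.5
ee_pos: [686.4, -102.9, 175.1]
ee_rot: [0.998, 0.07, 0.0, -0.0]
wrist_force: [-1.1, 0.1, -0.8]
opening: 85.0
```

Run:
```python
from h import *
p=st(); d=bot.get_image('wrist'); cv2.imwrite('pics/w2.png',d['img']); print(proj(d,[[686,-103,50],[p[0],p[1],50]]).round())
drum(d,(686,-103)); t=bot.get_image('top')
for q in [(686,-103),(644,-238),(449,-355)]: drum(t,q)
```

```text
t 2.5 p [ 686.4 -102.9  175.1] yaw 0.139 tilt [0. 0.] open 85.0 F [-1.1  0.1 -0.8]
[[325. 206.]
 [325. 205.]]
  cand [ 687.  -106.5] r 29.8
  cand [ 686.3 -102.4] r 30.3
```

View pics/w2.png

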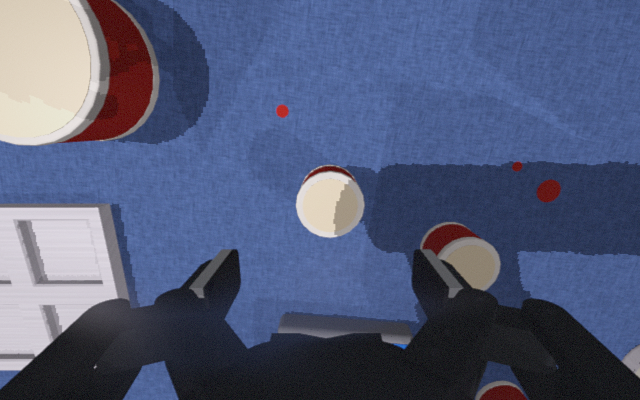

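The drum is centred under the gripper at about (330,202). Drum B is clear on the right at (468,262). I'm descending to grip.

send_rows:
  rows:
    - {"x":0,"y":-0.002,"z":-0.04,"wx":0,"wy":0,"wz":0,"gripper":0.085}
    - {"x":0,"y":0,"z":-0.04,"wx":0,"wy":0,"wz":0,"gripper":0.085}
    - {"x":0,"y":0,"z":-0.037,"wx":0,"wy":0,"wz":0,"gripper":0.085}
    - {"x":0,"y":0,"z":-0.02,"wx":0,"wy":0,"wz":0,"gripper":0.085}
    - {"x":0,"y":0,"z":0,"wx":0,"wy":0,"wz":0,"gripper":0.05}
    - {"x":0,"y":0,"z":0,"wx":0,"wy":0,"wz":0,"gripper":0.05}
    - {"x":0,"y":0,"z":0,"wx":0,"wy":0,"wz":0,"gripper":0.05}
    - {"x":0,"y":0,"z":0,"wx":0,"wy":0,"wz":0,"gripper":0.05}
  newtons: 40

```text
clock: 3.6
ee_pos: [687.2, -103.7, 41.0]
ee_rot: [0.997, 0.071, 0.001, 0.0]
wrist_force: [-0.6, 0.8, 5.9]
opening: 58.5
```

send_rows:
  rows:
    - {"x":0,"y":0,"z":0.04,"wx":0,"wy":0,"wz":0,"gripper":0.05}
    - {"x":0,"y":0,"z":0.04,"wx":0,"wy":0,"wz":0,"gripper":0.05}
    - {"x":-0.0168,"y":0.0445,"z":0,"wx":0,"wy":0,"wz":0,"gripper":0.05}
    - {"x":-0.0168,"y":0.0445,"z":0,"wx":0,"wy":0,"wz":0,"gripper":0.05}
    - {"x":-0.0168,"y":0.0445,"z":0,"wx":0,"wy":0,"wz":0,"gripper":0.05}
    - {"x":-0.0168,"y":0.0445,"z":0,"wx":0,"wy":0,"wz":0,"gripper":0.05}
    - {"x":-0.0168,"y":0.0445,"z":0,"wx":0,"wy":0,"wz":0,"gripper":0.05}
    - {"x":-0.0168,"y":0.0445,"z":0,"wx":0,"wy":0,"wz":0,"gripper":0.05}

```text
clock: 4.6
ee_pos: [584.7, 164.5, 119.7]
ee_rot: [0.998, 0.071, 0.0, -0.0]
wrist_force: [0.3, 0.6, -1.4]
opening: 59.0
```

Run:
```python
from h import *
p=st(); d=bot.get_image('wrist'); cv2.imwrite('pics/w3.png',d['img']); print(proj(d,[[586.2,163.2,16],[489.2,149,16],[572,260.2,16]]).round())
t=bot.get_image('top')
for q in [(644,-238),(449,-355)]: drum(t,q)
```

```text
t 4.6 p [584.7 164.5 119.7] yaw 0.141 tilt [0. 0.] open 59.0 F [ 0.3  0.6 -1.4]
[[327. 211.]
 [327. 318.]
 [203. 211.]]
  cand [ 644.4 -238.5] r 30.5
  cand [ 448.3 -355.2] r 30.7
```

View pics/w3.png

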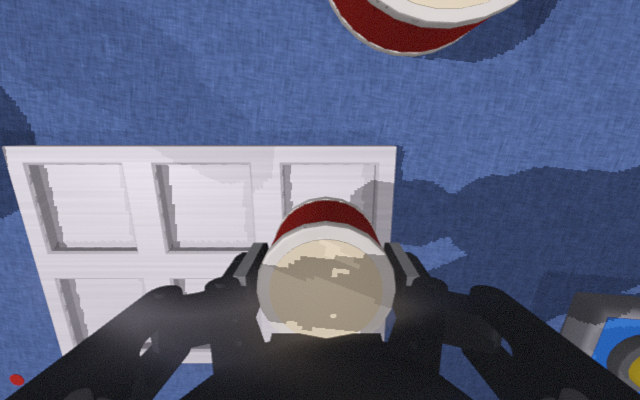

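The held drum is at about (327,285). The far middle pocket is centred on (203,208) against a predicted (203,211), so the tray fit holds. I'm lowering.

send_rows:
  rows:
    - {"x":0.0015,"y":-0.0013,"z":-0.03,"wx":0,"wy":0,"wz":0,"gripper":0.05}
    - {"x":0,"y":0,"z":-0.025,"wx":0,"wy":0,"wz":0,"gripper":0.05}
    - {"x":0,"y":0,"z":-0.01,"wx":0,"wy":0,"wz":0,"gripper":0.05}
    - {"x":0,"y":0,"z":-0.005,"wx":0,"wy":0,"wz":0,"gripper":0.05}
    - {"x":0,"y":0,"z":-0.002,"wx":0,"wy":0,"wz":0,"gripper":0.05}
    - {"x":0,"y":0,"z":0,"wx":0,"wy":0,"wz":0,"gripper":0.05}

```text
clock: 5.45
ee_pos: [587.3, 162.0, 47.9]
ee_rot: [0.998, 0.071, 0.0, -0.0]
wrist_force: [-0.2, -0.3, -0.4]
opening: 59.2
```

send_rows:
  rows:
    - {"x":0,"y":0,"z":-0.001,"wx":0,"wy":0,"wz":0,"gripper":0.07}
    - {"x":0,"y":0,"z":0,"wx":0,"wy":0,"wz":0,"gripper":0.08}
    - {"x":0,"y":0,"z":0,"wx":0,"wy":0,"wz":0,"gripper":0.08}
    - {"x":0,"y":0,"z":0,"wx":0,"wy":0,"wz":0,"gripper":0.08}
    - {"x":0,"y":0,"z":0.02,"wx":0,"wy":0,"wz":0,"gripper":0.085}
    - {"x":0,"y":0,"z":0.03,"wx":0,"wy":0,"wz":0,"gripper":0.085}
    - {"x":0,"y":0,"z":0.04,"wx":0,"wy":0,"wz":0,"gripper":0.085}
    - {"x":0,"y":0,"z":0.02,"wx":0,"wy":0,"wz":0,"gripper":0.085}

```text
clock: 6.45
ee_pos: [587.7, 162.2, 158.7]
ee_rot: [0.997, 0.071, 0.001, -0.001]
wrist_force: [-0.2, 0.0, 0.9]
opening: 85.2
```

send_rows:
  rows:
    - {"x":0.0071,"y":-0.05,"z":0,"wx":0,"wy":0,"wz":0,"gripper":0.085}
    - {"x":0.0071,"y":-0.05,"z":0,"wx":0,"wy":0,"wz":0,"gripper":0.085}
    - {"x":0.0071,"y":-0.05,"z":0,"wx":0,"wy":0,"wz":0,"gripper":0.085}
    - {"x":0.0071,"y":-0.05,"z":0,"wx":0,"wy":0,"wz":0,"gripper":0.085}
    - {"x":0.0071,"y":-0.05,"z":0,"wx":0,"wy":0,"wz":0,"gripper":0.085}
    - {"x":0.0071,"y":-0.05,"z":0,"wx":0,"wy":0,"wz":0,"gripper":0.085}
    - {"x":0.0071,"y":-0.05,"z":0,"wx":0,"wy":0,"wz":0,"gripper":0.085}
    - {"x":0.0071,"y":-0.05,"z":0,"wx":0,"wy":0,"wz":0,"gripper":0.085}

```text
clock: 7.45
ee_pos: [643.8, -239.8, 156.3]
ee_rot: [0.998, 0.071, 0.0, 0.0]
wrist_force: [-0.2, 0.7, -0.0]
opening: 85.0
```

Run:
```python
from h import *
p=st(); d=bot.get_image('wrist'); drum(d,(644,-238))
t=bot.get_image('top'); cv2.imwrite('pics/t2.png',t['img'])
for q in [(644,-238),(448,-355),(586,163)]: drum(t,q,56 if q[1]>0 else 50)
c=np.hstack([cv2.resize(t['img'][120:300,170:490],None,fx=2,fy=2,interpolation=3)]);cv2.imwrite('pics/c2.png',np.vstack([c[:, :],]))
```

```text
t 7.45 p [ 643.8 -239.8  156.3] yaw 0.141 tilt [ 0. -0.] open 85.0 F [-0.2  0.7 -0. ]
  cand [ 647.9 -241.3] r 32.9
  cand [ 639.  -236.1] r 29.1
```

View pics/c2.png

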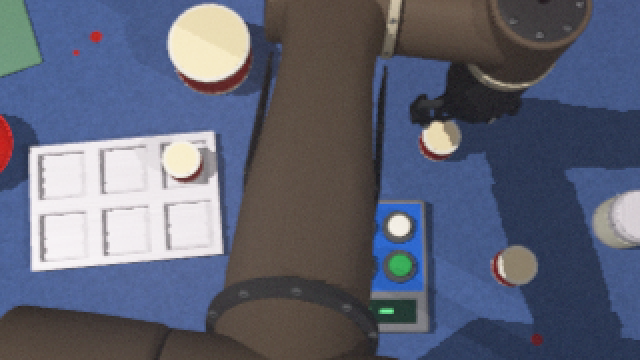

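Drum A stands in the top-right pocket at about (182,160). Drum B is under the gripper. I'm descending.

send_rows:
  rows:
    - {"x":0.001,"y":0,"z":-0.04,"wx":0,"wy":0,"wz":0,"gripper":0.085}
    - {"x":0,"y":0,"z":-0.04,"wx":0,"wy":0,"wz":0,"gripper":0.085}
    - {"x":0,"y":0,"z":-0.026,"wx":0,"wy":0,"wz":0,"gripper":0.085}
    - {"x":0,"y":0,"z":-0.012,"wx":0,"wy":0,"wz":0,"gripper":0.085}
    - {"x":0,"y":0,"z":0,"wx":0,"wy":0,"wz":0,"gripper":0.05}
    - {"x":0,"y":0,"z":0,"wx":0,"wy":0,"wz":0,"gripper":0.05}
    - {"x":0,"y":0,"z":0,"wx":0,"wy":0,"wz":0,"gripper":0.05}
    - {"x":0,"y":0,"z":0,"wx":0,"wy":0,"wz":0,"gripper":0.05}
  newtons: 40

```text
clock: 8.55
ee_pos: [645.4, -238.1, 39.6]
ee_rot: [0.998, 0.071, 0.001, 0.0]
wrist_force: [-1.0, 0.8, 4.9]
opening: 59.2
```

send_rows:
  rows:
    - {"x":0,"y":0,"z":0.04,"wx":0,"wy":0,"wz":0,"gripper":0.05}
    - {"x":0,"y":0,"z":0.04,"wx":0,"wy":0,"wz":0,"gripper":0.05}
    - {"x":-0.0195,"y":0.0484,"z":0.01,"wx":0,"wy":0,"wz":0,"gripper":0.05}
    - {"x":-0.0195,"y":0.0484,"z":0,"wx":0,"wy":0,"wz":0,"gripper":0.05}
    - {"x":-0.0195,"y":0.0484,"z":0,"wx":0,"wy":0,"wz":0,"gripper":0.05}
    - {"x":-0.0195,"y":0.0484,"z":0,"wx":0,"wy":0,"wz":0,"gripper":0.05}
    - {"x":-0.0195,"y":0.0484,"z":0,"wx":0,"wy":0,"wz":0,"gripper":0.05}
    - {"x":-0.0195,"y":0.0484,"z":0,"wx":0,"wy":0,"wz":0,"gripper":0.05}

```text
clock: 9.55
ee_pos: [526.9, 53.7, 128.6]
ee_rot: [0.998, 0.07, 0.0, -0.0]
wrist_force: [0.5, 0.2, -0.5]
opening: 59.0
```

send_rows:
  rows:
    - {"x":-0.0195,"y":0.0484,"z":0,"wx":0,"wy":0,"wz":0,"gripper":0.05}
    - {"x":-0.0195,"y":0.0484,"z":0,"wx":0,"wy":0,"wz":0,"gripper":0.05}
    - {"x":0,"y":0,"z":-0.04,"wx":0,"wy":0,"wz":0,"gripper":0.05}
    - {"x":0,"y":0,"z":0,"wx":0,"wy":0,"wz":0,"gripper":0.05}

```text
clock: 10.05
ee_pos: [486.7, 148.4, 86.5]
ee_rot: [0.997, 0.071, -0.002, 0.001]
wrist_force: [-0.3, -0.8, -0.3]
opening: 59.1
```

send_rows:
  rows:
    - {"x":0.0025,"y":0.0006,"z":-0.02,"wx":0,"wy":0,"wz":0,"gripper":0.05}
    - {"x":0,"y":0,"z":-0.012,"wx":0,"wy":0,"wz":0,"gripper":0.05}
    - {"x":0,"y":0,"z":-0.006,"wx":0,"wy":0,"wz":0,"gripper":0.05}
    - {"x":0,"y":0,"z":-0.002,"wx":0,"wy":0,"wz":0,"gripper":0.05}
    - {"x":0,"y":0,"z":0,"wx":0,"wy":0,"wz":0,"gripper":0.05}

```text
clock: 10.68
ee_pos: [491.4, 149.6, 48.6]
ee_rot: [0.998, 0.07, 0.0, -0.0]
wrist_force: [-0.8, 0.1, -0.9]
opening: 59.0
```

send_rows:
  rows:
    - {"x":-0.0015,"y":0,"z":-0.002,"wx":0,"wy":0,"wz":0,"gripper":0.05}
    - {"x":0,"y":0,"z":0,"wx":0,"wy":0,"wz":0,"gripper":0.07}
    - {"x":0,"y":0,"z":0,"wx":0,"wy":0,"wz":0,"gripper":0.08}
    - {"x":0,"y":0,"z":0,"wx":0,"wy":0,"wz":0,"gripper":0.08}
    - {"x":0,"y":0,"z":0,"wx":0,"wy":0,"wz":0,"gripper":0.08}
    - {"x":0,"y":0,"z":0.03,"wx":0,"wy":0,"wz":0,"gripper":0.085}
    - {"x":0,"y":0,"z":0.04,"wx":0,"wy":0,"wz":0,"gripper":0.085}
    - {"x":0,"y":0,"z":0.04,"wx":0,"wy":0,"wz":0,"gripper":0.085}

```text
clock: 11.68
ee_pos: [489.5, 149.5, 157.4]
ee_rot: [0.998, 0.071, -0.0, 0.0]
wrist_force: [0.8, 0.1, 0.1]
opening: 85.0
```

send_rows:
  rows:
    - {"x":-0.004,"y":-0.0505,"z":0,"wx":0,"wy":0,"wz":0,"gripper":0.085}
    - {"x":-0.004,"y":-0.0505,"z":0,"wx":0,"wy":0,"wz":0,"gripper":0.085}
    - {"x":-0.004,"y":-0.0505,"z":0,"wx":0,"wy":0,"wz":0,"gripper":0.085}
    - {"x":-0.004,"y":-0.0505,"z":0,"wx":0,"wy":0,"wz":0,"gripper":0.085}
    - {"x":-0.004,"y":-0.0505,"z":0,"wx":0,"wy":0,"wz":0,"gripper":0.085}
    - {"x":-0.004,"y":-0.0505,"z":0,"wx":0,"wy":0,"wz":0,"gripper":0.085}
    - {"x":-0.004,"y":-0.0505,"z":0,"wx":0,"wy":0,"wz":0,"gripper":0.085}
    - {"x":-0.004,"y":-0.0505,"z":0,"wx":0,"wy":0,"wz":0,"gripper":0.085}

```text
clock: 12.68
ee_pos: [457.4, -256.0, 156.5]
ee_rot: [0.998, 0.071, 0.0, 0.0]
wrist_force: [0.7, -0.2, 0.8]
opening: 84.8
```

send_rows:
  rows:
    - {"x":-0.004,"y":-0.0505,"z":0,"wx":0,"wy":0,"wz":0,"gripper":0.085}
    - {"x":-0.004,"y":-0.0505,"z":0,"wx":0,"wy":0,"wz":0,"gripper":0.085}
    - {"x":0,"y":0,"z":0,"wx":0,"wy":0,"wz":0,"gripper":0.085}

```text
clock: 13.05
ee_pos: [448.9, -358.2, 155.7]
ee_rot: [0.998, 0.069, -0.0, 0.0]
wrist_force: [-0.6, 1.8, 0.2]
opening: 85.1
```

Run:
```python
from h import *
p=st(); d=bot.get_image('wrist'); drum(d,(448,-355)); cv2.imwrite('pics/w4.png',d['img']); print(proj(d,[[448,-355,50]]).round())
t=bot.get_image('top')
for q in [(448,-355),(586,163),(490,149)]: drum(t,q,56 if q[1]>0 else 50)
cv2.imwrite('pics/c3.png',cv2.resize(np.hstack([t['img'][120:320,170:490],cv2.resize(d['img'],(320,200))]),None,fx=1.25,fy=1.25))
```

```text
t 13.05 p [ 448.9 -358.2  155.7] yaw 0.137 tilt [-0.001 -0.   ] open 85.1 F [-0.6  1.8  0.2]
  cand [ 452.4 -358.5] r 33.1
[[321. 212.]]
  cand [ 434.7 -353.2] r 25.8
```

View pics/c3.png

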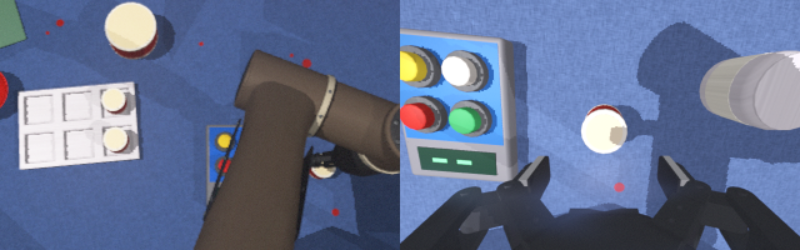

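Drums A and B both stand in the right-hand pockets, at about (113,98) and (116,140). Drum C is under the gripper, clear of the box and the tin.

send_rows:
  rows:
    - {"x":0.001,"y":0.002,"z":-0.04,"wx":0,"wy":0,"wz":0,"gripper":0.085}
    - {"x":0,"y":0,"z":-0.04,"wx":0,"wy":0,"wz":0,"gripper":0.085}
    - {"x":0,"y":0,"z":-0.026,"wx":0,"wy":0,"wz":0,"gripper":0.085}
    - {"x":0,"y":0,"z":-0.012,"wx":0,"wy":0,"wz":0,"gripper":0.085}
    - {"x":0,"y":0,"z":0,"wx":0,"wy":0,"wz":0,"gripper":0.05}
    - {"x":0,"y":0,"z":0,"wx":0,"wy":0,"wz":0,"gripper":0.05}
    - {"x":0,"y":0,"z":0,"wx":0,"wy":0,"wz":0,"gripper":0.05}
    - {"x":0,"y":0,"z":0,"wx":0,"wy":0,"wz":0,"gripper":0.05}
  newtons: 40

```text
clock: 14.15
ee_pos: [451.6, -353.5, 39.6]
ee_rot: [0.997, 0.071, 0.001, 0.0]
wrist_force: [0.6, 2.6, 7.5]
opening: 58.7
```

send_rows:
  rows:
    - {"x":0,"y":0,"z":0.04,"wx":0,"wy":0,"wz":0,"gripper":0.05}
    - {"x":0,"y":0,"z":0.05,"wx":0,"wy":0,"wz":0,"gripper":0.05}
    - {"x":0,"y":0.02,"z":0.03,"wx":0,"wy":0,"wz":0,"gripper":0.05}
    - {"x":0.001,"y":0.05,"z":0,"wx":0,"wy":0,"wz":0,"gripper":0.05}
    - {"x":0.001,"y":0.05,"z":0,"wx":0,"wy":0,"wz":0,"gripper":0.05}
    - {"x":0.001,"y":0.05,"z":0,"wx":0,"wy":0,"wz":0,"gripper":0.05}
    - {"x":0.001,"y":0.05,"z":0,"wx":0,"wy":0,"wz":0,"gripper":0.05}
    - {"x":0.001,"y":0.05,"z":0,"wx":0,"wy":0,"wz":0,"gripper":0.05}

```text
clock: 15.15
ee_pos: [455.4, -81.9, 158.7]
ee_rot: [0.998, 0.07, 0.0, -0.0]
wrist_force: [0.1, -0.2, -1.4]
opening: 59.2
```

send_rows:
  rows:
    - {"x":0.001,"y":0.05,"z":0,"wx":0,"wy":0,"wz":0,"gripper":0.05}
    - {"x":0.001,"y":0.05,"z":0,"wx":0,"wy":0,"wz":0,"gripper":0.05}
    - {"x":0.001,"y":0.05,"z":0,"wx":0,"wy":0,"wz":0,"gripper":0.05}
    - {"x":0.001,"y":0.05,"z":0,"wx":0,"wy":0,"wz":0,"gripper":0.05}
    - {"x":0,"y":0.05,"z":0,"wx":0,"wy":0,"wz":0,"gripper":0.05}
    - {"x":0,"y":0.05,"z":0,"wx":0,"wy":0,"wz":0,"gripper":0.05}
    - {"x":0,"y":0.05,"z":0,"wx":0,"wy":0,"wz":0,"gripper":0.05}
    - {"x":0,"y":0.05,"z":0,"wx":0,"wy":0,"wz":0,"gripper":0.05}

```text
clock: 16.15
ee_pos: [459.4, 318.1, 158.6]
ee_rot: [0.998, 0.071, 0.0, -0.0]
wrist_force: [0.9, 0.1, -0.9]
opening: 58.9
```

send_rows:
  rows:
    - {"x":0,"y":0.025,"z":0,"wx":0,"wy":0,"wz":0,"gripper":0.05}
    - {"x":0,"y":0,"z":-0.04,"wx":0,"wy":0,"wz":0,"gripper":0.05}
    - {"x":0,"y":0,"z":-0.03,"wx":0,"wy":0,"wz":0,"gripper":0.05}
    - {"x":0,"y":0,"z":0,"wx":0,"wy":0,"wz":0,"gripper":0.05}

```text
clock: 16.65
ee_pos: [458.6, 339.8, 86.3]
ee_rot: [0.998, 0.07, -0.002, 0.002]
wrist_force: [0.2, 1.1, -0.9]
opening: 59.1
```

send_rows:
  rows:
    - {"x":0.001,"y":0,"z":-0.02,"wx":0,"wy":0,"wz":0,"gripper":0.05}
    - {"x":0,"y":0,"z":-0.012,"wx":0,"wy":0,"wz":0,"gripper":0.05}
    - {"x":0,"y":0,"z":0,"wx":0,"wy":0,"wz":0,"gripper":0.05}

```text
clock: 17.02
ee_pos: [460.7, 341.3, 56.4]
ee_rot: [0.998, 0.07, -0.0, 0.0]
wrist_force: [-0.1, 0.2, -1.0]
opening: 58.8
```

send_rows:
  rows:
    - {"x":0,"y":0.001,"z":-0.006,"wx":0,"wy":0,"wz":0,"gripper":0.05}
    - {"x":0,"y":0,"z":-0.004,"wx":0,"wy":0,"wz":0,"gripper":0.05}
    - {"x":0,"y":0,"z":0,"wx":0,"wy":0,"wz":0,"gripper":0.05}

```text
clock: 17.4
ee_pos: [460.6, 342.5, 46.2]
ee_rot: [0.998, 0.071, -0.0, 0.0]
wrist_force: [-0.2, 0.1, -0.6]
opening: 58.9
```

send_rows:
  rows:
    - {"x":0,"y":0,"z":-0.0005,"wx":0,"wy":0,"wz":0,"gripper":0.07}
    - {"x":0,"y":0,"z":0,"wx":0,"wy":0,"wz":0,"gripper":0.08}
    - {"x":0,"y":0,"z":0,"wx":0,"wy":0,"wz":0,"gripper":0.08}
    - {"x":0,"y":0,"z":0,"wx":0,"wy":0,"wz":0,"gripper":0.08}
    - {"x":0,"y":0,"z":0.03,"wx":0,"wy":0,"wz":0,"gripper":0.085}
    - {"x":0,"y":0,"z":0.04,"wx":0,"wy":0,"wz":0,"gripper":0.085}
    - {"x":0,"y":0,"z":0.04,"wx":0,"wy":0,"wz":0,"gripper":0.085}
    - {"x":0.0035,"y":-0.047,"z":0,"wx":0,"wy":0,"wz":0,"gripper":0.05}

```text
clock: 18.4
ee_pos: [466.0, 298.6, 159.3]
ee_rot: [0.997, 0.072, 0.003, -0.002]
wrist_force: [0.3, -0.4, -1.3]
opening: 69.3
```

send_rows:
  rows:
    - {"x":0.0035,"y":-0.047,"z":0,"wx":0,"wy":0,"wz":0,"gripper":0.0}
    - {"x":0.0035,"y":-0.047,"z":0,"wx":0,"wy":0,"wz":0,"gripper":0.0}
    - {"x":0.0035,"y":-0.047,"z":0,"wx":0,"wy":0,"wz":0,"gripper":0.0}
    - {"x":0.0035,"y":-0.047,"z":0,"wx":0,"wy":0,"wz":0,"gripper":0.0}
    - {"x":0.0035,"y":-0.047,"z":0,"wx":0,"wy":0,"wz":0,"gripper":0.0}
    - {"x":0.0035,"y":-0.047,"z":0,"wx":0,"wy":0,"wz":0,"gripper":0.0}
    - {"x":0.0035,"y":-0.047,"z":0,"wx":0,"wy":0,"wz":0,"gripper":0.0}
    - {"x":0.0035,"y":-0.047,"z":0,"wx":0,"wy":0,"wz":0,"gripper":0.0}

```text
clock: 19.4
ee_pos: [492.2, -81.8, 156.1]
ee_rot: [0.998, 0.071, 0.0, -0.0]
wrist_force: [-0.1, -0.5, -0.0]
opening: -0.0
```

send_rows:
  rows:
    - {"x":0.0035,"y":-0.047,"z":0,"wx":0,"wy":0,"wz":0,"gripper":0.0}
    - {"x":0.003,"y":-0.047,"z":0,"wx":0,"wy":0,"wz":0,"gripper":0.0}
    - {"x":0,"y":0,"z":0,"wx":0,"wy":0,"wz":0,"gripper":0.0}

```text
clock: 19.77
ee_pos: [498.4, -176.9, 155.5]
ee_rot: [0.998, 0.069, -0.0, 0.0]
wrist_force: [-0.7, 0.1, 0.1]
opening: 0.1
```

Run:
```python
from h import *
p=st(); d=bot.get_image('wrist')
K=dict(yel=(495.8,-116.2),whi=(499.2,-175.3),red=(436.3,-119),gre=(439.2,-178.9))
I=d['img'].copy()
for k,q in K.items(): u=proj(d,[[*q,50]])[0]; print(k,u.round(1)); cv2.drawMarker(I,tuple(int(a) for a in u),(255,0,255),0,10)
u=proj(d,[[*p[:2],p[2]-25]])[0]; cv2.drawMarker(I,tuple(int(a) for a in u),(0,255,255),1,10)
t=bot.get_image('top')
for q in [(586,163),(490,149),(461,343)]: drum(t,q,56)
s=bot.get_image('scene')['img']
cv2.imwrite('pics/c4.png',np.vstack([np.hstack([cv2.resize(I,(400,250)),cv2.resize(t['img'][150:300,160:400],(400,250))]),cv2.resize(s[100:300,230:470],(400,333))[:,:].repeat(1,0) if 0 else np.hstack([cv2.resize(s[100:300,230:550],(400,250)),I[100:350,170:570]])]))
```

```text
t 19.77 p [ 498.4 -176.9  155.5] yaw 0.137 tilt [-0. -0.] open 0.1 F [-0.7  0.1  0.1]
yel [248.6 204.9]
whi [323.  210.6]
red [247.3 272.3]
gre [317.8 277.9]
```

View pics/c4.png

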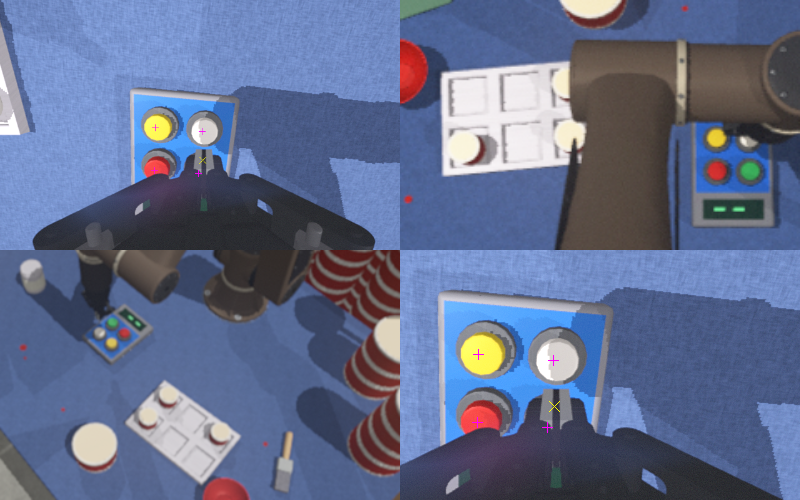

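All three drums are in pockets and no others are on the table. The key predictions match the picture to within about 4 mm, with white at (203,131) and yellow at (157,127) in the upper-left panel. I'm approaching white.

send_rows:
  rows:
    - {"x":0,"y":0,"z":-0.04,"wx":0,"wy":0,"wz":0,"gripper":0.0}
    - {"x":0,"y":0,"z":-0.03,"wx":0,"wy":0,"wz":0,"gripper":0.0}
    - {"x":0,"y":0,"z":-0.006,"wx":0,"wy":0,"wz":0,"gripper":0.0}
    - {"x":0,"y":0,"z":0,"wx":0,"wy":0,"wz":0,"gripper":0.0}

```text
clock: 20.42
ee_pos: [499.0, -173.7, 80.3]
ee_rot: [0.997, 0.071, -0.0, 0.0]
wrist_force: [0.0, -0.2, 0.7]
opening: -0.0
```

send_rows:
  rows:
    - {"x":0,"y":0,"z":-0.004,"wx":0,"wy":0,"wz":0,"gripper":0.0}
    - {"x":0,"y":0,"z":-0.004,"wx":0,"wy":0,"wz":0,"gripper":0.0}
    - {"x":0,"y":0,"z":-0.003,"wx":0,"wy":0,"wz":0,"gripper":0.0}
    - {"x":0,"y":0,"z":0,"wx":0,"wy":0,"wz":0,"gripper":0.0}
    - {"x":0,"y":0,"z":0,"wx":0,"wy":0,"wz":0,"gripper":0.0}

```text
clock: 21.05
ee_pos: [500.1, -174.1, 70.9]
ee_rot: [0.997, 0.071, 0.002, 0.0]
wrist_force: [-3.3, 6.8, 18.4]
opening: -0.0
```

Run:
```python
from h import *
st(); d=bot.get_image('wrist')['img']; t=bot.get_image('top')['img']; s=bot.get_image('scene')['img']
cv2.imwrite('pics/c5.png',np.hstack([cv2.resize(d[130:400,160:480],(400,337)),cv2.resize(s[135:195,290:361],(400,337),interpolation=cv2.INTER_CUBIC)]))
```

```text
t 21.05 p [ 500.1 -174.1   70.9] yaw 0.142 tilt [ 0.003 -0.   ] open -0.0 F [-3.3  6.8 18.4]
```

View pics/c5.png

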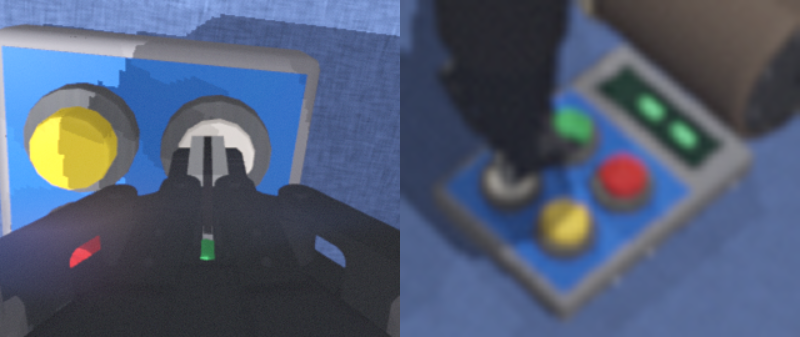

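The white key is sunk flush in its collar under the tips at about (212,150) in the left panel, while yellow still stands proud. The reading of 18 N is above the 6 N needed. I'm releasing it and going to yellow.

send_rows:
  rows:
    - {"x":0,"y":0,"z":0.011,"wx":0,"wy":0,"wz":0,"gripper":0.0}
    - {"x":0,"y":0,"z":0.02,"wx":0,"wy":0,"wz":0,"gripper":0.0}
    - {"x":0,"y":0,"z":0,"wx":0,"wy":0,"wz":0,"gripper":0.0}
    - {"x":-0.0015,"y":0.0285,"z":0,"wx":0,"wy":0,"wz":0,"gripper":0.0}
    - {"x":-0.0015,"y":0.0285,"z":0,"wx":0,"wy":0,"wz":0,"gripper":0.0}
    - {"x":0,"y":0,"z":0,"wx":0,"wy":0,"wz":0,"gripper":0.0}
    - {"x":0,"y":0,"z":-0.02,"wx":0,"wy":0,"wz":0,"gripper":0.0}
    - {"x":0,"y":0,"z":0,"wx":0,"wy":0,"wz":0,"gripper":0.0}

```text
clock: 22.2
ee_pos: [494.9, -117.8, 78.6]
ee_rot: [0.998, 0.07, -0.001, 0.0]
wrist_force: [-1.4, 0.6, 2.3]
opening: -0.1
```

send_rows:
  rows:
    - {"x":0,"y":0,"z":-0.004,"wx":0,"wy":0,"wz":0,"gripper":0.0}
    - {"x":0,"y":0,"z":-0.004,"wx":0,"wy":0,"wz":0,"gripper":0.0}
    - {"x":0,"y":0,"z":-0.002,"wx":0,"wy":0,"wz":0,"gripper":0.0}
    - {"x":0,"y":0,"z":0,"wx":0,"wy":0,"wz":0,"gripper":0.0}
    - {"x":0,"y":0,"z":0,"wx":0,"wy":0,"wz":0,"gripper":0.0}

```text
clock: 22.82
ee_pos: [495.4, -117.8, 70.9]
ee_rot: [0.997, 0.071, -0.0, 0.0]
wrist_force: [-6.1, 0.0, 15.9]
opening: 0.1
```

Run:
```python
from h import *
st(); d=bot.get_image('wrist')['img']; s=bot.get_image('scene')['img']
cv2.imwrite('pics/c6.png',np.hstack([cv2.resize(d[130:400,160:480],(400,337)),cv2.resize(s[135:195,290:361],(400,337),interpolation=cv2.INTER_CUBIC)]))
```

```text
t 22.82 p [ 495.4 -117.8   70.9] yaw 0.141 tilt [-0.    -0.001] open 0.1 F [-6.1  0.  15.9]
```

View pics/c6.png

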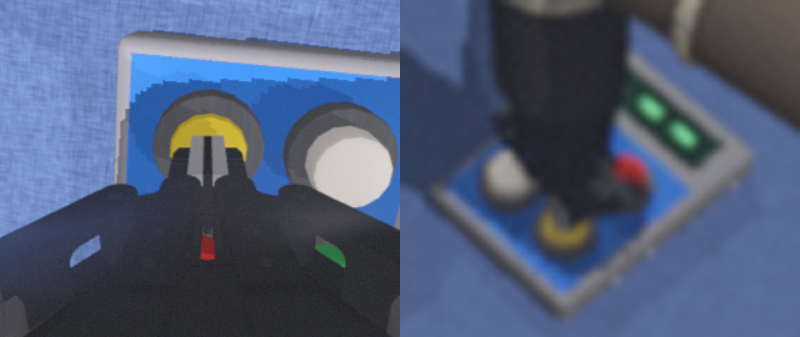

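Yellow is flush at about (208,135) and white is back up at (352,165). I'm releasing yellow and pressing it a second time.

send_rows:
  rows:
    - {"x":0,"y":0,"z":0.01,"wx":0,"wy":0,"wz":0,"gripper":0.0}
    - {"x":0,"y":0,"z":0.015,"wx":0,"wy":0,"wz":0,"gripper":0.0}
    - {"x":0,"y":0,"z":0,"wx":0,"wy":0,"wz":0,"gripper":0.0}
    - {"x":0,"y":0,"z":0,"wx":0,"wy":0,"wz":0,"gripper":0.0}
    - {"x":0,"y":0,"z":0,"wx":0,"wy":0,"wz":0,"gripper":0.0}

```text
clock: 23.55
ee_pos: [495.4, -117.3, 94.4]
ee_rot: [0.998, 0.071, -0.0, -0.0]
wrist_force: [0.6, 0.4, -0.0]
opening: 0.2
```

send_rows:
  rows:
    - {"x":0,"y":0,"z":-0.015,"wx":0,"wy":0,"wz":0,"gripper":0.0}
    - {"x":0,"y":0,"z":-0.004,"wx":0,"wy":0,"wz":0,"gripper":0.0}
    - {"x":0,"y":0,"z":-0.004,"wx":0,"wy":0,"wz":0,"gripper":0.0}
    - {"x":0,"y":0,"z":-0.002,"wx":0,"wy":0,"wz":0,"gripper":0.0}
    - {"x":0,"y":0,"z":0,"wx":0,"wy":0,"wz":0,"gripper":0.0}
    - {"x":0,"y":0,"z":0,"wx":0,"wy":0,"wz":0,"gripper":0.0}

```text
clock: 24.3
ee_pos: [495.6, -117.3, 70.9]
ee_rot: [0.997, 0.071, 0.0, 0.0]
wrist_force: [-6.4, 4.4, 17.9]
opening: 0.1
```

send_rows:
  rows:
    - {"x":0,"y":0,"z":0.01,"wx":0,"wy":0,"wz":0,"gripper":0.0}
    - {"x":0,"y":0,"z":0.025,"wx":0,"wy":0,"wz":0,"gripper":0.0}
    - {"x":0,"y":0,"z":0,"wx":0,"wy":0,"wz":0,"gripper":0.0}
    - {"x":-0.028,"y":-0.031,"z":0,"wx":0,"wy":0,"wz":0,"gripper":0.0}
    - {"x":-0.028,"y":-0.031,"z":0,"wx":0,"wy":0,"wz":0,"gripper":0.0}
    - {"x":0,"y":0,"z":0,"wx":0,"wy":0,"wz":0,"gripper":0.0}
    - {"x":0,"y":0,"z":-0.02,"wx":0,"wy":0,"wz":0,"gripper":0.0}
    - {"x":0,"y":0,"z":0,"wx":0,"wy":0,"wz":0,"gripper":0.0}

```text
clock: 25.3
ee_pos: [438.8, -179.2, 83.5]
ee_rot: [0.998, 0.07, -0.002, -0.0]
wrist_force: [0.8, 0.9, 0.7]
opening: -0.1
```

Both yellow presses and the release between them show in the readings. Before pressing green, I'll confirm the drums still stand, because the order matters.

send_rows:
  rows:
    - {"x":0,"y":0,"z":-0.005,"wx":0,"wy":0,"wz":0,"gripper":0.0}
    - {"x":0,"y":0,"z":-0.004,"wx":0,"wy":0,"wz":0,"gripper":0.0}
    - {"x":0,"y":0,"z":-0.004,"wx":0,"wy":0,"wz":0,"gripper":0.0}
    - {"x":0,"y":0,"z":-0.002,"wx":0,"wy":0,"wz":0,"gripper":0.0}
    - {"x":0,"y":0,"z":0,"wx":0,"wy":0,"wz":0,"gripper":0.0}
    - {"x":0,"y":0,"z":0,"wx":0,"wy":0,"wz":0,"gripper":0.0}

```text
clock: 26.05
ee_pos: [440.3, -179.2, 70.9]
ee_rot: [0.997, 0.071, 0.001, 0.0]
wrist_force: [-4.7, 4.0, 15.0]
opening: 0.1
```

Run:
```python
from h import *
st(); d=bot.get_image('wrist')['img']; t=bot.get_image('top')['img']
cv2.imwrite('pics/c7.png',np.hstack([cv2.resize(d[130:400,160:480],(400,337)),cv2.resize(t[150:300,170:348],(400,337),interpolation=cv2.INTER_CUBIC)]))
```

```text
t 26.05 p [ 440.3 -179.2   70.9] yaw 0.142 tilt [ 0.001 -0.   ] open 0.1 F [-4.7  4.  15. ]
```

View pics/c7.png

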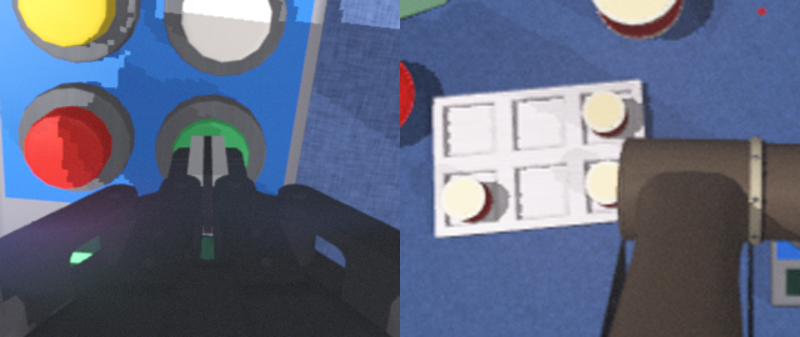

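Green is flush at about (210,135) and red is still up. The tray drums are standing. I'm releasing green and moving clear for a last look.

send_rows:
  rows:
    - {"x":0,"y":0,"z":0.015,"wx":0,"wy":0,"wz":0,"gripper":0.0}
    - {"x":0,"y":0,"z":0.04,"wx":0,"wy":0,"wz":0,"gripper":0.0}
    - {"x":0,"y":0,"z":0.05,"wx":0,"wy":0,"wz":0,"gripper":0.0}
    - {"x":0,"y":-0.04,"z":0.04,"wx":0,"wy":0,"wz":0,"gripper":0.0}
    - {"x":0,"y":-0.04,"z":0.02,"wx":0,"wy":0,"wz":0,"gripper":0.0}
    - {"x":0,"y":-0.05,"z":0,"wx":0,"wy":0,"wz":0,"gripper":0.0}
    - {"x":0,"y":-0.05,"z":0,"wx":0,"wy":0,"wz":0,"gripper":0.0}
    - {"x":0,"y":0,"z":0,"wx":0,"wy":0,"wz":0,"gripper":0.0}

```text
clock: 27.15
ee_pos: [439.0, -361.9, 233.8]
ee_rot: [0.998, 0.069, -0.001, -0.0]
wrist_force: [-0.4, 0.4, -0.6]
opening: 0.1
```

Run:
```python
from h import *
st(); t=bot.get_image('top'); s=bot.get_image('scene')['img']
for q in [(586,163),(490,149),(461,343)]: drum(t,q,56)
cv2.imwrite('pics/c8.png',np.vstack([cv2.resize(t['img'][100:300,100:420],(800,500))[:300*5//3], ])) 
cv2.imwrite('pics/c8.png',np.hstack([cv2.resize(t['img'][120:320,120:400],(400,286)),cv2.resize(s[130:300,230:468],(400,286))]))
```

```text
t 27.15 p [ 439.  -361.9  233.8] yaw 0.138 tilt [-0.001  0.   ] open 0.1 F [-0.4  0.4 -0.6]
```

View pics/c8.png

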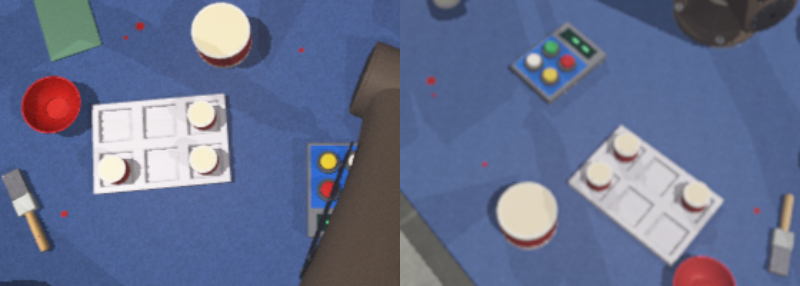

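All three drums look upright in their pockets, with tops at (201,114), (203,158) and (112,168) in the left panel. All keys are up. I'll check the drum centres against the pockets and hand in if they agree.

Run:
```python
from h import *
t=bot.get_image('top'); H=np.array([[586.2,163.2],[489.2,149],[460.8,343]])
P=ray(t,[(260.7,199.8),(262.1,230.6),(198.4,237.6)],56); e=P-H; print(P.round(1),e.round(1))
if abs(e).max()<8: print(bot.job_done())
```

```text
[[582.8 162.3]
 [487.4 150.3]
 [456.4 341.1]] [[-3.4 -0.9]
 [-1.8  1.3]
 [-4.4 -1.9]]
the job is handed in; nothing more can be done
None
```

I stood the three drums on the table in three separate tray pockets. I then keyed white, yellow, yellow, green, and handed the job in at about 27 s of the 210 s allowed.

**Drums:** in the last pictures all three stand upright, with tops 2 to 5 mm from the pocket centres. That offset is within the ±6 mm play plus camera error.

**Keys:** each press read 15 to 18 N, against the 6 N that holds a key fully down. Pictures showed white, the first yellow press and green sunk flush. The second yellow press was confirmed only by force and position, both matching the first. The red key was never touched, and in the last scene view all four keys are up.

**Bystanders:** the big drum, basin and brush look unmoved in the last pictures. The tin lay mostly outside that last crop, but the arm never went near it.

**Disagreements and failed checks:**
- The wrist camera placed objects about 3 to 4 mm from the top camera's reading.
- The keys bottomed out with the tool 4 mm higher than the given finger length implies.
- My automatic drum finder could not pick the drums out against the pale tray, so I read the final positions by eye from the picture.
- The first two move calls were refused and moved nothing. Filling in every field fixed it.

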